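# Take the heat sink from behind the capacitor and the relay

### The job

On the repair bench, the long finned heat sink in the open steel chassis has to go to the wooden test cradle, but the tall capacitor and the tall relay block stand close in front of it. First lift those two out and stand both upright on the black rubber mat, leaving the heat sink where it is; then lift out the heat sink and set it down gently in the cradle, flat between the two end stops and in line with it. Last, while the heat sink stays there, put the capacitor and the relay each back upright on the seat in the chassis where it stood at the start, the relay square to the chassis as before.

Things in the scene. Friction and masses are not known exactly. Their poses are not given: they have to be found in the camera images.
- capacitor_center (a point): Capacitor: upright plain cylinder with a black sleeve, diameter 50 mm, 100 mm tall (two small brass terminals add 6 mm on top), about 0.2 kg. This point is at its centre, 50 mm above its underside; z up its axis. It starts on one of the two front seats of the chassis (which one varies).
- relay_center (a point): Relay block: upright grey plastic block, 50 mm (own x) by 44 mm (own y), 90 mm tall (small screws add 3 mm on top), about 0.25 kg. This point is at its centre, 45 mm above its underside; axes along its edges, z up. It starts on the other front seat, its x within about 2 degrees of the chassis x.
- heatsink_center (a point): Heat sink: long finned aluminium bar, 46 mm (own x) by 146 mm (own y, along the fins) by 36 mm tall, about 0.35 kg. Point at its centre, 18 mm above its underside; z up. Grip it across the 46 mm, the long outer faces are flat. Starts at about x = +26 mm, y = 0 in the chassis, length along chassis y, some 8 mm behind the capacitor and relay. A shorter one (40 by 50 mm) is not part of the job.
- chassis: Open dark steel chassis, fixed: plate 150 (x) by 230 (y) mm, top at z = 4 mm, with an 18 mm high flange along each short side (y = -115, +115 mm), else open. Origin: centre of the underside; x points from the two front seats to the heat sink, z up. Seats: two grey 60 mm squares flush with the plate, centred at x = -30, y = +48 and -48 mm; capacitor and relay start within 3 mm of the seat centres.
- mat: Black rubber mat, the side area, fixed flat on the bench: 130 mm (x) by 250 mm (y), 3 mm thick. Origin: centre of the underside, z up. Room for both tall things side by side along y.
- cradle: Wooden test cradle, fixed: block 76 mm (x) by 190 mm (y), its flat bed 10 mm above the bench, with a paler wooden end stop at each end of y, 166 mm apart inside and rising 6 mm above the bed; open along x. Origin: centre of the underside, z up. The heat sink lies on the bed with its length along y, either way round; 10 mm play at each end.
Things that resemble listed ones, but are neither listed nor needed, are in the scene too. What is shaped like the part that bears capacitor_center but red is not meant.

How it is judged:
By the outcome, as a careful person would: the job done as asked, in the order asked, and still so for the second after the job is handed in, with the robot touching nothing.
It also fails if it takes over 136 s, if anything falls off the work surface, if the arm or the gripper's body presses on something with over 40 N, if the wrist force passes 120 N, or if a joint passes its speed limit or range.

### The arm

A 6-joint arm with a two-finger parallel gripper is mounted at the origin on the work surface. World frame = base frame: x ahead of the robot, y to its left, z up, the work surface at z = 0. Lengths are in m, angles in rad, forces in N, time in s.
With the tool pointing down it reaches from about 0.25 to 0.8 m from the base axis. Payload 8.5 kg.
Tool frame: the origin (TCP) lies between the finger pads; the fingertips stand 11 mm ahead of it and the grasp point (between the pads) lies 8 mm behind it; z points along the fingers, y is the line along which they close (so a half turn about z gives the same grasp; the last joint's range is limited). The gripper opens to 85 mm and grips with 20 to 120 N. Pads are 22 mm wide; open, the fingers measure 114 mm over their backs; the gripper's body (76 mm by 85 mm) begins 54 mm behind the grasp point. The pads swing forward as they close: fully open they stand 13 mm farther back than shut.
Start: joints at [1.302, 0.238, -0.013, 1.319, 0, 1.571], TCP at [0.139, 0.506, 0.242] pointing down, gripper open.
Joint ranges: [-2.66, 2.66], [-1.03, 1.9], [-1.14, 1.46], [-1.82, 2.27], [-1.45, 1.34], [-3.14, 3.14]. Speed limits (rad/s): [2.22, 2.22, 2.79, 3.14, 3.14, 3.14].

### API

Orientations are given as a 3x3 rotation matrix whose columns are the frame's x, y, z axes.
In Python, from workcell import status, optics, job gives the robot as it stands.
- The arm moves only by the tool servo_tool, never from a script. Its argument "targets" is a list that holds one entry, the list of rows, each a list of 4 numbers: the shift along the tool's x, y, z in m, then the turn about the tool's z in degrees. In form: [[[tx, ty, tz, twist], ...]]. A call has 1 to 12 rows; each row is the pose to reach, as a shift and turn from the pose commanded when the call began, along the tool's axes at that moment; what a row does not reach only later rows make up. A row lasts 1/10 s, in which the tool goes at most 50 mm and 8.59 degrees, less where a joint would pass 70% of its speed; a pose out of reach is approached as far as the arm can. A call with a gripper value outside its range is refused whole. "jaw" is the finger opening in m, from 0 to 0.0854, set as the call begins (left out, the last holds). The fingers move at their own pace and stop on an object; the grip force is fixed at half the most. Time passes only in rows, so rows that repeat a pose let the fingers close. It gives the time, the measured TCP pose, the force, the opening and the grip force at its end, in the units of the state.
- status.get_obs(): the state, without advancing time (a new reading comes with each control period).
- optics.read_camera(name): name is "scene" or "top" or "wrist"; returns the picture (400x640x3 uint8, blue, green, red); there is no depth.
- optics.camera_info(name): a dict with "mtx" (3x3 intrinsics, pixels), "k1" (the pictures are not rectified: a ray, as slopes to the right and down, at radius r is drawn at 1 + k1 r^2 times it, then the intrinsics apply), "eye" and "attitude" of the camera in the world; the wrist camera has in their place "T_tool_cam" (4x4, takes a point from camera to tool coordinates, whose origin is the TCP and whose axes are the flange's). Camera axes: x right, y down, z forward; pixel columns grow to the right and rows downward; lengths in m; the calibration is good to about 2 mm. A picture is of the moment at which its call begins: read the wrist's pose just before it. camera_info takes no time and is no camera call.
- job.job_done(): hands the job in; it is judged then, once.
The state is a dict: "t": time; "joint_pos": joint angles; "joint_velocities": joint speeds; "effort": joint torques, N m; "tool_pos": TCP position; "tool_rot": TCP orientation; "contact_force": force on the tool from outside, world axes, zero at the start; "ft_torque": the same for the moment, N m; "width": opening from 0.0 (shut) to 1.0 (fully open); "finger_force": force on a finger pad.
Only numpy, scipy, OpenCV 4.12 (cv2) and the standard library are available. Lean on these libraries where they do the work, as an engineer would, in place of code of your own. Each camera call takes 0.05 s, during which the arm holds its last target. There are 200 camera calls.

## Working session

There is one attempt and no reset: what is moved stays moved. The work goes in short steps, Python scripts to look and compute and a tool call to move; the robot and the scene stay as the last step left them, time stands still between calls to the robot, and variables do not carry over. Pictures are saved under pics/ and viewed, at most 14 in all, crops included, and the job is handed in when it is done.

Besides the shell and the picture viewer there is one more tool, called after "Emit:" as name([rows], argument=value, ...), one row to a line, values as JSON. servo_tool: Moves the arm, as the interface text tells. Its arguments: {"type":"object","properties":{"targets":{"type":"array"},"jaw":{"type":"number"}},"required":["targets"]}

```bash
ls; mkdir -p pics; python3 - <<'E'
from workcell import status, optics, job
import cv2,numpy as np
np.set_printoptions(precision=4,suppress=True)
print(status.get_obs())
for n in ["scene","top","wrist"]:
    print(n,optics.camera_info(n)); cv2.imwrite(f"pics/{n}0.png",optics.read_camera(n))
E
```

```text
pics
{'t': 0.0, 'joint_pos': array([ 1.302 ,  0.2388, -0.0142,  1.3192, -0.    ,  1.5708]), 'joint_velocities': array([-0.0013, -0.0002,  0.002 ,  0.0011, -0.0005,  0.0005]), 'effort': array([  0.0008, -53.8785,  34.6434,   0.0186,  -0.    ,   0.    ]), 'tool_pos': array([0.1393, 0.5058, 0.2417]), 'tool_rot': array([[-0.9641,  0.2656, -0.0004],
       [ 0.2656,  0.9641, -0.0014],
       [-0.    , -0.0014, -1.    ]]), 'contact_force': array([-0.6211, -0.2261, -0.1073]), 'ft_torque': array([-0.0216,  0.0299, -0.0169]), 'finger_force': 0.0, 'width': 0.9986000362628639}
scene {'mtx': array([[395.9451,   0.    , 319.1054],
       [  0.    , 395.9451, 202.9083],
       [  0.    ,   0.    ,   1.    ]]), 'k1': -0.08190045181535144, 'eye': array([ 1.2168, -0.0686,  0.8335]), 'attitude': array([[ 0.0044,  0.7534, -0.6575],
       [ 0.9998, -0.0149, -0.0104],
       [-0.0177, -0.6574, -0.7533]])}
top {'mtx': array([[462.865 ,   0.    , 319.4899],
       [  0.    , 462.865 , 204.0079],
       [  0.    ,   0.    ,   1.    ]]), 'k1': -0.07540797437721711, 'eye': array([ 0.3372, -0.0895,  1.2525]), 'attitude': array([[ 0.0082, -0.9862,  0.1654],
       [-0.9998, -0.0049,  0.0201],
       [-0.0191, -0.1656, -0.986 ]])}
wrist {'mtx': array([[342.4533,   0.    , 321.4761],
       [  0.    , 342.4533, 203.4954],
       [  0.    ,   0.    ,   1.    ]]), 'k1': -0.07164029192942045, 'T_tool_cam': array([[-0.0005, -0.9452, -0.3264,  0.0854],
       [ 1.    , -0.0007,  0.0004, -0.0006],
       [-0.0005, -0.3264,  0.9452, -0.1317],
       [ 0.    ,  0.    ,  0.    ,  1.    ]])}
```

View pics/top0.png

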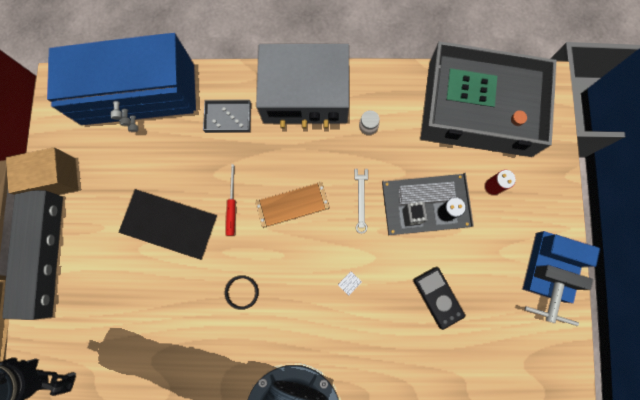

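View pics/scene0.png

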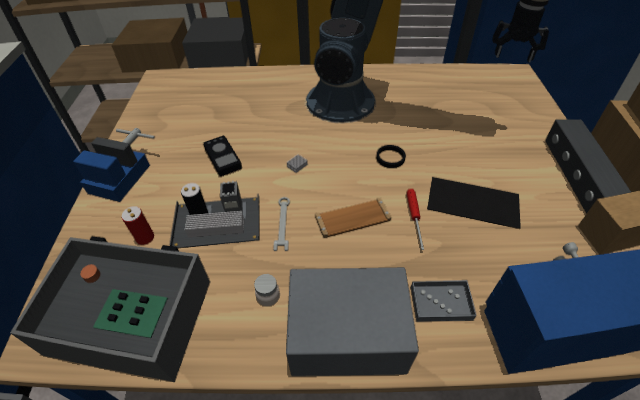

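The top view shows the mat at about (168,224), the cradle at (293,205) and the chassis at (428,205). In the chassis, the relay is near (415,212), the black capacitor near (455,207) and the heat sink near (428,192). The red decoy is at (505,180).

```bash
cat > h.py <<'E'
from workcell import status, optics, job
import cv2,numpy as np
np.set_printoptions(precision=4,suppress=True)
def cam(n,obs=None):
    c=optics.camera_info(n)
    if n!="wrist": return c["mtx"],c["k1"],c["attitude"],c["eye"]
    T=c["T_tool_cam"]; R=np.array(obs["tool_rot"]); return c["mtx"],c["k1"],R@T[:3,:3],R@T[:3,3]+obs["tool_pos"]
def plane(c,px,z):
    K,k1,A,e=c; px=np.asarray(px,float).reshape(-1,1,2)
    d=cv2.undistortPoints(px,K,np.array([k1,0,0,0,0.]),None,None,None).reshape(-1,2)
    d=np.c_[d,np.ones(len(d))]@A.T
    return (e+d*((z-e[2])/d[:,2])[:,None])[:,:2]
def proj(c,P):
    K,k1,A,e=c; q=(np.atleast_2d(P)-e)@A
    return cv2.projectPoints(q,np.zeros(3),np.zeros(3),K,np.array([k1,0,0,0,0.]))[0].reshape(-1,2)
def shot(n,name=None):
    o=status.get_obs(); im=optics.read_camera(n)
    if name: cv2.imwrite(f"pics/{name}.png",im)
    return o,im,cam(n,o)
def blob(mask,seed):
    """contour of mask blob containing/nearest seed"""
    cs=[c for c in cv2.findContours(mask,cv2.RETR_EXTERNAL,cv2.CHAIN_APPROX_NONE)[0] if cv2.contourArea(c)>60]
    return max(cs,key=lambda c:cv2.pointPolygonTest(c,seed,True))
def rect(c,cont,z):
    p=plane(c,cont,z); (x,y),(w,h),a=cv2.minAreaRect((p*1000).astype(np.float32))
    if w>h: w,h,a=h,w,a-90     # a: direction of the short side vs world x
    return (x,y),(w,h),(a+90)%180-90
def tomove(o,dxyz):  # world shift -> tool axes
    return np.array(o["tool_rot"]).T@np.asarray(dxyz)
E
python3 - <<'E'
from h import *
im=cv2.imread("pics/top0.png"); c=cam("top"); g=im.max(2)
m=cv2.inRange(g,0,50); print("mat",rect(c,blob(m,(168,224)),.003))
hsv=cv2.cvtColor(im,cv2.COLOR_BGR2HSV)
for p in [(168,224),(293,205),(320,190),(258,210),(250,240),(395,225),(428,192),(440,228),(455,207)]: print(p,im[p[1],p[0]],hsv[p[1],p[0]])
cv2.imwrite("pics/c1.png",np.vstack([cv2.resize(im[165:245,375:535],None,fx=5,fy=5,interpolation=3)[:300*2-200],cv2.resize(im[165:205+0+30,245:345],None,fx=8,fy=2.5,interpolation=3)]))
E
```

```text
mat ((490.3362121582031, 356.0055236816406), (123.87651824951172, 243.81773376464844), -17.071014404296875)
(168, 224) [36 35 37] [165  14  37]
(293, 205) [ 71 124 184] [ 14 157 184]
(320, 190) [126 177 208] [ 19 101 208]
(258, 210) [115 165 204] [ 17 111 204]
(250, 240) [131 182 224] [ 16 106 224]
(395, 225) [94 94 92] [90  5 94]
(428, 192) [135 132 132] [120   6 135]
(440, 228) [96 95 93] [100   8  96]
(455, 207) [227 226 225] [105   2 227]
```

View pics/c1.png

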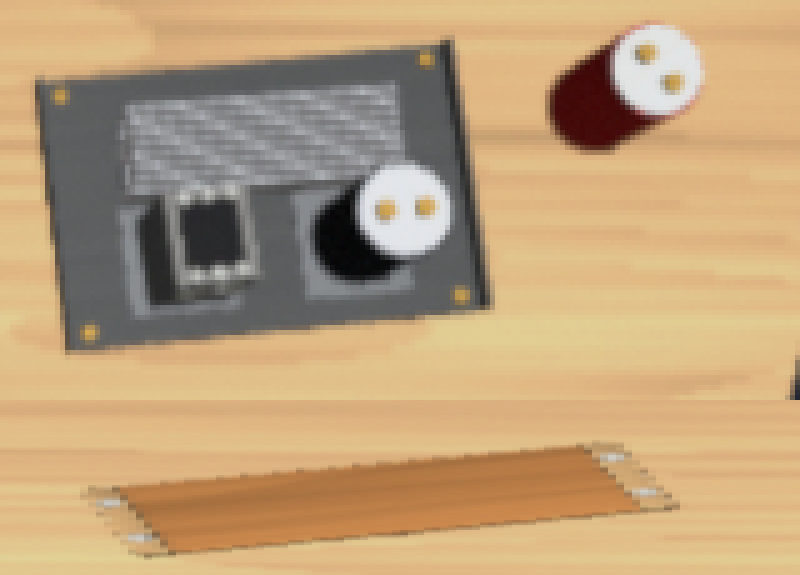

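```bash
python3 - <<'E'
from h import *
im=cv2.imread("pics/top0.png"); c=cam("top")
hsv=cv2.cvtColor(im,cv2.COLOR_BGR2HSV)
bed=cv2.inRange(hsv,(8,140,90),(18,255,215)); print("bed",rect(c,blob(bed,(293,205)),.010))
ch=cv2.morphologyEx(cv2.inRange(hsv,(0,0,0),(179,60,255)),cv2.MORPH_CLOSE,np.ones((5,5),np.uint8))
r=blob(ch,(428,205)); print("chassis",rect(c,r,.004))
# plate corners from crop (5x): at flange tops/plate edges
P=lambda l:[(375+x/5-.4,165+y/5-.4) for x,y in l]
scr=plane(c,P([(60,97),(426,60),(461,296),(90,332)]),.006); print("screws",scr*1000, scr.mean(0))
w=cv2.inRange(im,(185,185,185),(255,255,255)); 
k=cv2.morphologyEx(w,cv2.MORPH_CLOSE,np.ones((3,3),np.uint8)); b=blob(k,(455,206)); p=plane(c,b,.104)*1000
print("cap",cv2.minEnclosingCircle(p.astype(np.float32)))
print("relay",plane(c,P([(210,228)]),.094)*1000)
print(cam("wrist",status.get_obs())[2:])
E
```

```text
bed ((544.389892578125, 11.156402587890625), (74.07627868652344, 165.45130920410156), 16.755769729614258)
chassis ((549.111083984375, -358.4613342285156), (148.6656494140625, 231.94601440429688), 5.695200443267822)
screws [[ 603.032  -248.0936]
 [ 625.0678 -451.1518]
 [ 493.8398 -464.7615]
 [ 473.3852 -262.2903]] [ 0.5488 -0.3566]
cap ((525.5311889648438, -408.6108703613281), 22.928550720214844)
relay [[ 516.9298 -311.8346]]
(array([[ 0.266 ,  0.9112,  0.3145],
       [ 0.964 , -0.2513, -0.0873],
       [-0.0005,  0.3264, -0.9452]]), array([0.0569, 0.5281, 0.3736]))
```

Emit:
servo_tool([
  [[-0.025,-0.032,-0.005,-2],[-0.05,-0.065,-0.01,-4],[-0.08,-0.105,-0.015,-6],[-0.11,-0.145,-0.02,-8],[-0.14,-0.185,-0.028,-10],[-0.17,-0.225,-0.028,-12],[-0.2,-0.263,-0.028,-14],[-0.23,-0.302,-0.028,-16],[-0.26,-0.341,-0.028,-18],[-0.29,-0.38,-0.028,-20],[-0.32,-0.42,-0.028,-21.6],[-0.34,-0.445,-0.028,-21.6]],
], jaw=0.0854)

```text
t: 1.35
tool_pos: [0.3494, -0.016, 0.2704]
tool_rot: [[-0.994, -0.107, 0.001], [-0.107, 0.994, -0.001], [-0.001, -0.001, -1.0]]
contact_force: [0.2, 0.2, 1.0]
width: 0.997
finger_force: 0.0
```

Emit:
servo_tool([
  [[-0.011,-0.038,0,0],[-0.022,-0.076,0,0],[-0.033,-0.115,0,0],[-0.044,-0.155,0,0],[-0.056,-0.195,0,0],[-0.067,-0.235,0,0],[-0.078,-0.275,0,0],[-0.09,-0.315,0,0],[-0.098,-0.345,0,0],[-0.103,-0.36,0,0],[-0.103,-0.36,0,0],[-0.103,-0.36,0,0]],
])

```text
t: 2.55
tool_pos: [0.49, -0.3597, 0.2697]
tool_rot: [[-0.994, -0.108, -0.001], [-0.108, 0.994, 0.001], [0.001, 0.001, -1.0]]
contact_force: [-0.7, 0.6, 0.6]
width: 0.998
finger_force: 0.0
```

```bash
python3 - <<'E'
from h import *
o,im,c=shot("wrist","w1"); print(o["tool_pos"],o["tool_rot"],o["joint_pos"])
E
```

```text
[ 0.49   -0.3597  0.2697] [[-0.9942 -0.1076 -0.0011]
 [-0.1076  0.9942  0.0009]
 [ 0.001   0.001  -1.    ]] [-0.6333  0.3796  0.2601  1.4527  0.     -0.7411]
```

View pics/w1.png

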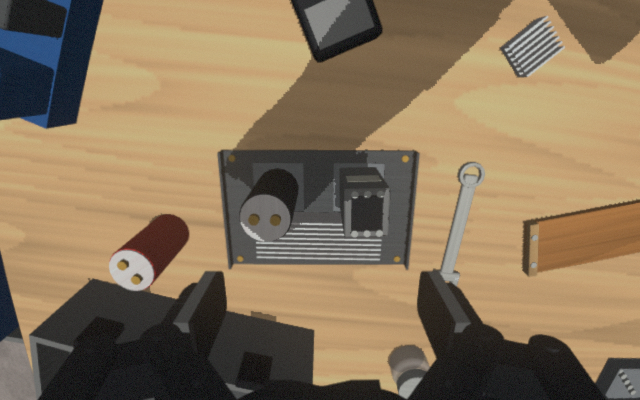

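The wrist view shows the chassis square to the tool. The capacitor top is at about (268,220), the relay top at (367,214), the heat-sink fins span (257-382, 222-260), and the brass plate screws sit near the four corners.

```bash
python3 - <<'E'
from h import *
im=cv2.imread("pics/w1.png"); c=cam("wrist",status.get_obs())
hsv=cv2.cvtColor(im,cv2.COLOR_BGR2HSV)
br=cv2.inRange(hsv,(12,110,60),(28,255,255)); br[:,:226]=0
n,_,st,ce=cv2.connectedComponentsWithStats(br[140:275,:412])
for s,q in zip(st,ce):
    if 4<s[4]<200:
        q=q+[0,140]; print("brass",q,s[4],plane(c,[q],.006)*1000,plane(c,[q],.108)*1000)
cv2.imwrite("pics/c2.png",cv2.resize(im[145:275,215:425],None,fx=3.8,fy=3.8,interpolation=3))
E
```

```text
brass [231.5862 157.7241] 29 [[ 495.3635 -464.811 ]] [[ 472.0684 -440.0913]]
brass [404.8649 158.2973] 37 [[ 474.2187 -262.1316]] [[ 456.3711 -289.6284]]
brass [253.3418 219.3418] 79 [[ 570.5003 -435.7874]] [[ 527.8476 -418.5451]]
brass [275.0133 219.6533] 75 [[ 567.9855 -408.8284]] [[ 525.9807 -398.5316]]
brass [239.7778 258.2963] 27 [[ 627.0766 -451.264 ]] [[ 569.8481 -430.0344]]
brass [396.4516 258.4194] 31 [[ 605.41   -248.3899]] [[ 553.7635 -279.427 ]]
```

View pics/c2.png

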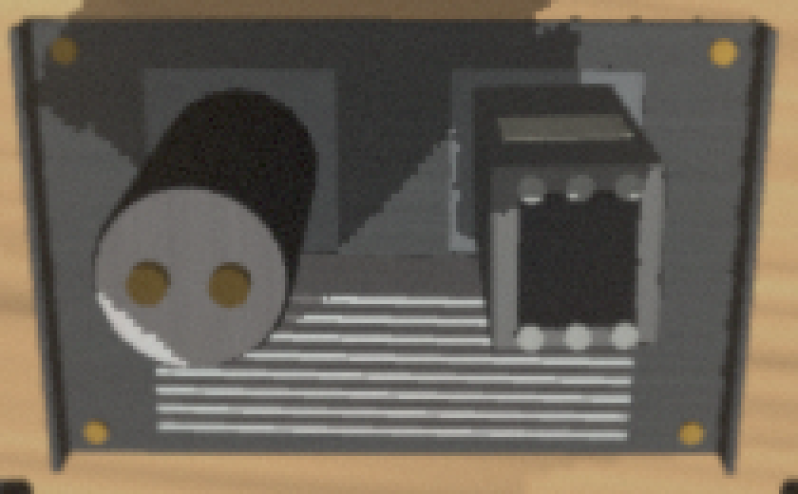

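```bash
python3 - <<'E'
from h import *
c=cam("wrist",status.get_obs())
P=lambda l:[(215+x/3.8-.37,145+y/3.8-.37) for x,y in l]
p=plane(c,P([(490,167),(660,164),(657,343),(496,348)]),.094)*1000
print(p,p.mean(0)); d=[p[1]-p[0],p[2]-p[3],p[3]-p[0],p[2]-p[1]]; print([(np.linalg.norm(v),np.degrees(np.arctan2(v[1],v[0]))) for v in d])
s=plane(c,P([(156,370),(632,358),(628,437),(158,430)]),.040)*1000; print("hs",s)
th=np.radians(6.0);R=np.array([[np.cos(th),-np.sin(th)],[np.sin(th),np.cos(th)]]);C=np.array([550.5,-356.7])
for n,q in [("seat+",(-30,48)),("seat-",(-30,-48)),("hs",(26,0))]: print(n,C+R@q)
print("relay chassis",(p.mean(0)-C)@R); print((s-C)@R)
E
```

```text
[[ 493.5507 -337.9922]
 [ 488.2402 -296.2637]
 [ 536.0578 -288.7423]
 [ 541.8571 -330.1543]] [ 514.9264 -313.2881]
[(np.float64(42.06503228389162), np.float64(97.25275248243278)), (np.float64(41.816124823517704), np.float64(97.97187212347431)), (np.float64(48.9380856396921), np.float64(9.216050562783995)), (np.float64(48.40549880988365), np.float64(8.938986050730133))]
hs [[ 584.4635 -426.1499]
 [ 564.8119 -281.4765]
 [ 591.8116 -278.1832]
 [ 605.109  -424.6635]]
seat+ [ 515.647  -312.0988]
seat- [ 525.6817 -407.5729]
hs [ 576.3576 -353.9823]
relay chassis [-30.8409  46.8925]
[[ 26.518  -72.6196]
 [ 22.0965  73.3154]
 [ 49.2925  73.7684]
 [ 47.2058 -73.2994]]
```

Emit:
servo_tool([
  [[-0.01,-0.02,0.03,0],[-0.02,-0.04,0.06,0],[-0.0306,-0.0523,0.09,0],[-0.0306,-0.0523,0.11,0],[-0.0306,-0.0523,0.13,0],[-0.0306,-0.0523,0.15,0],[-0.0306,-0.0523,0.17,0],[-0.0306,-0.0523,0.185,0],[-0.0306,-0.0523,0.197,0],[-0.0306,-0.0523,0.205,0],[-0.0306,-0.0523,0.21,0],[-0.0306,-0.0523,0.21,0]],
])

```text
t: 3.8
tool_pos: [0.5263, -0.4084, 0.0602]
tool_rot: [[-0.994, -0.108, -0.0], [-0.108, 0.994, 0.0], [0.0, 0.0, -1.0]]
contact_force: [-0.7, -0.1, 0.5]
width: 0.998
finger_force: 0.0
```

Emit:
servo_tool([
  [[0,0,0,0],[0,0,0,0],[0,0,0,0],[0,0,0,0],[0,0,0,0],[0,0,0,0],[0,0,0,0],[0,0,0,0]],
], jaw=0.03)

```text
t: 4.6
tool_pos: [0.5268, -0.409, 0.0612]
tool_rot: [[-0.994, -0.108, 0.001], [-0.108, 0.994, -0.001], [-0.001, -0.001, -1.0]]
contact_force: [-0.5, 0.7, 6.8]
width: 0.577
finger_force: 61.5
```

Emit:
servo_tool([
  [[0,0,-0.02,0],[0,0,-0.055,0],[0,0,-0.095,0],[0,0,-0.125,0],[-0.0017,0.02,-0.14,0],[-0.005,0.06,-0.14,0],[-0.0087,0.105,-0.14,0],[-0.0124,0.15,-0.14,0],[-0.0161,0.195,-0.14,0],[-0.02,0.24,-0.14,0],[-0.0236,0.285,-0.14,0],[-0.0273,0.33,-0.14,0]],
])

```text
t: 5.8
tool_pos: [0.5166, -0.0754, 0.1997]
tool_rot: [[-0.994, -0.108, -0.001], [-0.108, 0.994, 0.0], [0.001, 0.0, -1.0]]
contact_force: [0.0, -0.3, -2.2]
width: 0.571
finger_force: 62.4
```

Emit:
servo_tool([
  [[-0.0037,0.045,0,0],[-0.0074,0.09,0,0],[-0.0111,0.135,0,0],[-0.0149,0.18,0,0],[-0.0186,0.225,0,0],[-0.0223,0.27,0,0],[-0.026,0.315,0,0],[-0.0298,0.36,0,0],[-0.0335,0.405,0,0],[-0.0368,0.445,0,0],[-0.039,0.472,0,0],[-0.0402,0.4854,0,0]],
])

```text
t: 7.0
tool_pos: [0.5039, 0.4116, 0.199]
tool_rot: [[-0.994, -0.11, -0.002], [-0.11, 0.994, -0.001], [0.002, -0.001, -1.0]]
contact_force: [0.2, 0.9, -2.3]
width: 0.571
finger_force: 62.5
```

Emit:
servo_tool([
  [[0,0,0.02,0],[0,0,0.05,0],[0,0,0.08,0],[0,0,0.105,0],[0,0,0.12,0],[0,0,0.129,0],[0,0,0.134,0],[0,0,0.136,0],[0,0,0.137,0],[0,0,0.138,0],[0,0,0.138,0],[0,0,0.138,0]],
])

```text
t: 8.2
tool_pos: [0.5055, 0.4093, 0.0627]
tool_rot: [[-0.994, -0.108, 0.0], [-0.108, 0.994, 0.0], [-0.0, 0.0, -1.0]]
contact_force: [-0.4, 0.0, -2.9]
width: 0.575
finger_force: 62.5
```

Emit:
servo_tool([
  [[0,0,0.0005,0],[0,0,0.001,0],[0,0,0.001,0],[0,0,0.0015,0],[0,0,0.0015,0]],
])

```text
t: 8.7
tool_pos: [0.5054, 0.4092, 0.0607]
tool_rot: [[-0.994, -0.108, -0.0], [-0.108, 0.994, -0.0], [0.0, -0.0, -1.0]]
contact_force: [0.2, -0.1, -3.1]
width: 0.575
finger_force: 62.5
```

Emit:
servo_tool([
  [[0,0,0.0005,0],[0,0,0.001,0],[0,0,0.001,0],[0,0,0.0015,0],[0,0,0.0015,0]],
])

```text
t: 9.2
tool_pos: [0.5055, 0.4093, 0.0602]
tool_rot: [[-0.994, -0.108, 0.001], [-0.108, 0.994, 0.0], [-0.001, 0.0, -1.0]]
contact_force: [-2.7, -2.2, 8.1]
width: 0.572
finger_force: 63.2
```

Emit:
servo_tool([
  [[0,0,-0.0008,0],[0,0,-0.0008,0],[0,0,-0.0008,0],[0,0,-0.0008,0],[0,0,-0.0008,0],[0,0,-0.02,0],[0,0,-0.06,0],[0,0,-0.1,0],[0,0,-0.14,0],[0,0,-0.17,0],[0,0,-0.19,0],[0,0,-0.19,0]],
], jaw=0.0854)

```text
t: 10.4
tool_pos: [0.5064, 0.41, 0.2526]
tool_rot: [[-0.994, -0.108, 0.004], [-0.108, 0.994, 0.003], [-0.004, 0.003, -1.0]]
contact_force: [-0.5, 0.0, 0.0]
width: 0.998
finger_force: 0.0
```

```bash
python3 - <<'E'
from h import *
o,im,c=shot("wrist","w2"); print(o["tool_pos"],o["width"],o["contact_force"]); im2=optics.read_camera("scene")
cv2.imwrite("pics/v2.png",np.hstack([cv2.resize(im,(400,250)),cv2.resize(im2[100:300,320:640],(400,250))]))
E
```

```text
[0.5064 0.41   0.2526] 0.9978299340323539 [-0.4866  0.0234  0.0482]
```

View pics/v2.png

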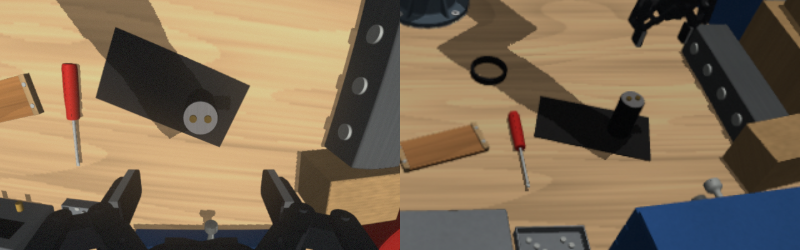

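Emit:
servo_tool([
  [[0.0029,-0.03,0,0],[0.0067,-0.07,0,0],[0.011,-0.115,0,0],[0.0153,-0.16,0,0],[0.0196,-0.205,0,0],[0.0239,-0.25,0,0],[0.0282,-0.295,0,0],[0.0325,-0.34,0,0],[0.0368,-0.385,0,0],[0.0411,-0.43,0,0],[0.0454,-0.475,0,0],[0.0497,-0.52,0,0]],
])

```text
t: 11.7
tool_pos: [0.5112, -0.1148, 0.2479]
tool_rot: [[-0.994, -0.108, -0.002], [-0.108, 0.994, 0.0], [0.002, 0.001, -1.0]]
contact_force: [0.8, 0.4, -0.2]
width: 0.996
finger_force: 0.0
```

Emit:
servo_tool([
  [[0.0043,-0.045,0,0],[0.0086,-0.09,0,0],[0.013,-0.135,0,-1.5],[0.017,-0.175,0.01,-1.5],[0.0192,-0.195,0.03,-1.5],[0.0192,-0.2,0.05,-1.5],[0.0192,-0.2,0.07,-1.5],[0.0192,-0.2,0.09,-1.5],[0.0192,-0.2,0.1,-1.5],[0.0192,-0.2,0.1,-1.5]],
])

```text
t: 12.7
tool_pos: [0.5134, -0.3132, 0.1471]
tool_rot: [[-0.991, -0.134, -0.004], [-0.134, 0.991, 0.002], [0.003, 0.003, -1.0]]
contact_force: [0.3, 0.5, -0.6]
width: 0.999
finger_force: 0.0
```

Emit:
servo_tool([
  [[-0.0015,0,0.02,0],[-0.0015,0,0.04,0],[-0.0015,0,0.06,0],[-0.0015,0,0.075,0],[-0.0015,0,0.085,0],[-0.0015,0,0.09,0],[-0.0015,0,0.09,0]],
])

```text
t: 13.4
tool_pos: [0.5162, -0.3137, 0.0593]
tool_rot: [[-0.991, -0.134, -0.0], [-0.134, 0.991, 0.0], [0.0, 0.0, -1.0]]
contact_force: [0.1, 0.1, 0.8]
width: 1.004
finger_force: 0.0
```

Emit:
servo_tool([
  [[0,0,0,0],[0,0,0,0],[0,0,0,0],[0,0,0,0],[0,0,0,0],[0,0,0,0],[0,0,0,0],[0,0,0,0]],
], jaw=0.03)

```text
t: 14.2
tool_pos: [0.5165, -0.314, 0.0601]
tool_rot: [[-0.991, -0.134, 0.001], [-0.134, 0.991, -0.001], [-0.001, -0.001, -1.0]]
contact_force: [-1.4, 1.4, 5.7]
width: 0.509
finger_force: 61.6
```

Emit:
servo_tool([
  [[0,0,-0.02,0],[0,0,-0.055,0],[0,0,-0.095,0],[0,0,-0.125,0],[-0.0013,0.02,-0.14,0],[-0.0039,0.06,-0.14,0],[-0.0069,0.105,-0.14,0],[-0.0099,0.15,-0.14,0],[-0.0128,0.195,-0.14,0],[-0.0158,0.24,-0.14,0],[-0.0188,0.285,-0.14,0],[-0.0217,0.33,-0.14,0]],
])

```text
t: 15.4
tool_pos: [0.492, 0.0184, 0.1986]
tool_rot: [[-0.991, -0.134, -0.001], [-0.134, 0.991, 0.0], [0.001, 0.0, -1.0]]
contact_force: [-0.3, -0.2, -1.3]
width: 0.506
finger_force: 61.9
```

Emit:
servo_tool([
  [[-0.003,0.045,0,0],[-0.0059,0.09,0,0],[-0.0089,0.135,0,0],[-0.0118,0.18,0,0],[-0.0148,0.225,0,0],[-0.0171,0.26,0,0],[-0.0184,0.28,0,0],[-0.0189,0.287,0.02,0],[-0.0189,0.287,0.05,0],[-0.0189,0.287,0.08,0],[-0.0189,0.287,0.1,0],[-0.0189,0.287,0.115,0]],
])

```text
t: 16.6
tool_pos: [0.4716, 0.3027, 0.0819]
tool_rot: [[-0.991, -0.134, -0.003], [-0.134, 0.991, -0.002], [0.003, -0.001, -1.0]]
contact_force: [0.0, 0.2, -2.7]
width: 0.508
finger_force: 61.9
```

Emit:
servo_tool([
  [[0,0,0.01,0],[0,0,0.017,0],[0,0,0.021,0],[0,0,0.022,0],[0,0,0.0225,0],[0,0,0.0225,0],[0,0,0.0225,0]],
])

```text
t: 17.3
tool_pos: [0.474, 0.3032, 0.0622]
tool_rot: [[-0.991, -0.134, 0.001], [-0.134, 0.991, 0.0], [-0.001, 0.0, -1.0]]
contact_force: [-0.7, 0.2, -2.0]
width: 0.507
finger_force: 61.9
```

Emit:
servo_tool([
  [[0,0,0.001,0],[0,0,0.002,0],[0,0,0.0025,0],[0,0,0.003,0],[0,0,0.003,0],[0,0,0.003,0]],
])

```text
t: 17.9
tool_pos: [0.4737, 0.3031, 0.0591]
tool_rot: [[-0.991, -0.134, 0.0], [-0.134, 0.991, -0.0], [-0.0, -0.0, -1.0]]
contact_force: [-2.3, -0.8, 4.8]
width: 0.508
finger_force: 62.5
```

Emit:
servo_tool([
  [[0,0,-0.0008,0],[0,0,-0.0008,0],[0,0,-0.0008,0],[0,0,-0.0008,0],[0,0,-0.0008,0],[0,0,-0.02,0],[0,0,-0.06,0],[0,0,-0.1,0],[0,0,-0.14,0],[0,0,-0.165,0],[0,0,-0.17,0],[0,0,-0.17,0]],
], jaw=0.0854)

```text
t: 19.1
tool_pos: [0.474, 0.3033, 0.2293]
tool_rot: [[-0.991, -0.134, 0.001], [-0.134, 0.991, 0.001], [-0.001, 0.001, -1.0]]
contact_force: [1.3, -0.1, 0.3]
width: 1.001
finger_force: 0.0
```

Emit:
servo_tool([
  [[-0.0006,-0.03,0,4],[-0.0014,-0.07,0,11],[-0.0024,-0.115,0,19],[-0.0033,-0.16,0,27],[-0.0042,-0.205,0,35],[-0.0051,-0.25,0,43],[-0.006,-0.295,0,51],[-0.007,-0.34,0,59],[-0.008,-0.385,0,67],[-0.0088,-0.43,0,75],[-0.0097,-0.475,0,83],[-0.0106,-0.52,0,91.7]],
])

```text
t: 20.3
tool_pos: [0.5532, -0.2125, 0.2268]
tool_rot: [[-0.1, 0.995, -0.003], [0.995, 0.1, 0.001], [0.001, -0.002, -1.0]]
contact_force: [1.0, 0.5, 0.4]
width: 1.001
finger_force: 0.0
```

Emit:
servo_tool([
  [[-0.04,0.0025,0.01,0],[-0.08,0.005,0.02,0],[-0.12,0.0075,0.03,0],[-0.143,0.009,0.037,0],[-0.143,0.009,0.037,0],[-0.143,0.009,0.037,0]],
])

```text
t: 20.9
tool_pos: [0.5772, -0.3518, 0.1897]
tool_rot: [[-0.105, 0.994, -0.003], [0.994, 0.105, 0.002], [0.002, -0.003, -1.0]]
contact_force: [0.2, 0.1, 0.6]
width: 1.002
finger_force: 0.0
```

```bash
python3 - <<'E'
from h import *
o,im,c=shot("wrist","w3"); print(o["tool_pos"],o["tool_rot"]); im2=optics.read_camera("scene")
cv2.imwrite("pics/v3.png",np.hstack([im[:,60:560],cv2.resize(im2[100:300,350:570],(300,273))[0:0+400] if 0 else cv2.copyMakeBorder(cv2.resize(im2[100:300,350:570],(300,273)),0,127,0,0,0)]))
E
```

```text
[ 0.5772 -0.3518  0.1897] [[-0.1054  0.9944 -0.0029]
 [ 0.9944  0.1054  0.002 ]
 [ 0.0023 -0.0027 -1.    ]]
```

View pics/v3.png

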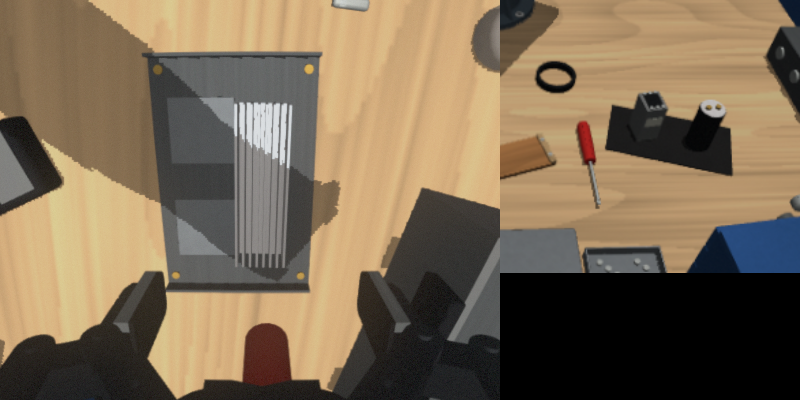

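Both tall parts stand on the mat. The bare heat sink in the wrist view spans about columns 295-352 and rows 102-267.

```bash
python3 - <<'E'
from h import *
im=cv2.imread("pics/w3.png"); o=status.get_obs(); c=cam("wrist",o)
s=plane(c,[(295,102),(352,105),(346,267),(295,267)],.040)*1000
hsv=cv2.cvtColor(im,cv2.COLOR_BGR2HSV)
br=cv2.inRange(hsv,(12,110,60),(28,255,255))
P=[]
for q in [(218,70),(369,69),(236,275),(360,275)]:
    M=cv2.moments(br[q[1]-8:q[1]+8,q[0]-8:q[0]+8]); P.append((q[0]-8+M["m10"]/M["m00"],q[1]-8+M["m01"]/M["m00"]))
p=plane(c,P,.006)*1000; print(p,"C",p.mean(0))
th=np.radians(6.0);R=np.array([[np.cos(th),-np.sin(th)],[np.sin(th),np.cos(th)]])
print((s-p.mean(0))@R, s.mean(0)); 
for a,b in [(0,2),(1,3)]: v=p[a]-p[b]; print(np.degrees(np.arctan2(-v[0],v[1])))
E
```

```text
[[ 474.7161 -261.9023]
 [ 606.4806 -247.8923]
 [ 496.5363 -465.4515]
 [ 628.1901 -451.5691]] C [ 551.4808 -356.7038]
[[  4.0166  75.2433]
 [ 49.5861  73.017 ]
 [ 48.4249 -73.2526]
 [  0.6481 -73.3887]] [ 576.9668 -353.6182]
6.118682893732842
6.084087637722286
```

Emit:
servo_tool([
  [[-0.002,0,0.03,0],[-0.002,0,0.07,0],[-0.002,0,0.105,0],[-0.002,0,0.13,0],[-0.002,0,0.15,0],[-0.002,0,0.16,0],[-0.002,0,0.166,0],[-0.002,0,0.169,0],[-0.002,0,0.169,0]],
])

```text
t: 21.9
tool_pos: [0.5787, -0.354, 0.0235]
tool_rot: [[-0.107, 0.994, 0.001], [0.994, 0.107, -0.001], [-0.001, 0.001, -1.0]]
contact_force: [0.0, -0.5, 0.2]
width: 1.002
finger_force: 0.0
```

Emit:
servo_tool([
  [[0,0,0,0],[0,0,0,0],[0,0,0,0],[0,0,0,0],[0,0,0,0],[0,0,0,0],[0,0,0,0],[0,0,0,0]],
], jaw=0.025)

```text
t: 22.7
tool_pos: [0.5786, -0.3544, 0.0237]
tool_rot: [[-0.106, 0.994, 0.001], [0.994, 0.106, -0.001], [-0.001, 0.001, -1.0]]
contact_force: [-1.1, 0.9, 4.9]
width: 0.528
finger_force: 63.3
```

Emit:
servo_tool([
  [[0,0,-0.015,0],[0,0,-0.045,0],[0,0,-0.08,0],[0,0,-0.105,0],[0.03,0.0005,-0.12,-1],[0.07,0.0012,-0.12,-2.5],[0.115,0.002,-0.12,-4],[0.16,0.0028,-0.12,-5.5],[0.205,0.0036,-0.12,-7],[0.25,0.0044,-0.12,-8.5],[0.29,0.005,-0.12,-10],[0.32,0.0056,-0.12,-10.7]],
])

```text
t: 23.9
tool_pos: [0.5488, -0.0329, 0.1425]
tool_rot: [[-0.291, 0.957, -0.001], [0.957, 0.291, 0.0], [0.001, -0.001, -1.0]]
contact_force: [-0.4, 0.6, -3.9]
width: 0.526
finger_force: 62.4
```

```bash
python3 - <<'E'
from h import *
o,im,c=shot("wrist","w4"); print(o["tool_pos"],o["tool_rot"],o["contact_force"],o["finger_force"],o["joint_pos"])
E
```

```text
[ 0.5488 -0.0329  0.1425] [[-0.2911  0.9567 -0.001 ]
 [ 0.9567  0.2911  0.0004]
 [ 0.0006 -0.0008 -1.    ]] [-0.4077  0.6304 -3.8564] 62.384315729141235 [-0.0601  0.332  -0.1434  1.0964  0.0003  1.2153]
```

View pics/w4.png

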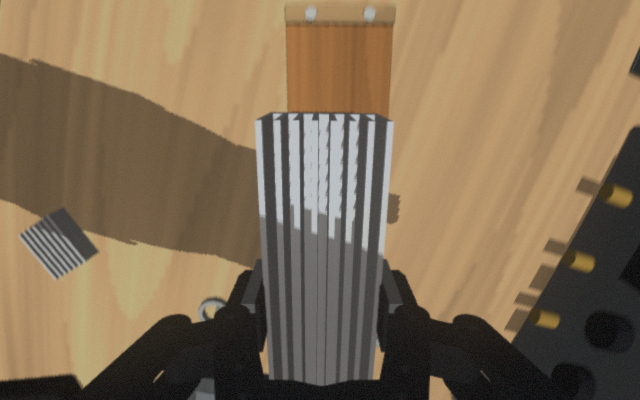

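```bash
python3 - <<'E'
from h import *
im=cv2.imread("pics/w4.png"); o=status.get_obs(); c=cam("wrist",o)
hsv=cv2.cvtColor(im,cv2.COLOR_BGR2HSV); bed=cv2.inRange(hsv,(6,140,60),(17,255,215))
L=[];Rr=[]
for y in range(32,106,4):
    x=np.where(bed[y,260:420])[0]+260; L.append((x.min(),y));Rr.append((x.max()+1,y))
print(L[::6],Rr[::6])
p=plane(c,L,.010);q=plane(c,Rr,.010)
for a in (p,q):
    v=cv2.fitLine(a.astype(np.float32),cv2.DIST_HUBER,0,1e-4,1e-4).ravel(); print(np.degrees(np.arctan2(v[1],v[0])),v[2:])
T=np.array(o["tool_rot"])[:2,:2]
print("tool-frame mm: left",((p-o["tool_pos"][:2])@T*1000)[::8],"right",((q-o["tool_pos"][:2])@T*1000)[::8])
print("stop inner",(plane(c,[(288,22),(340,23),(392,24)],.016)-o["tool_pos"][:2])@T*1000)
print("col",im[10:34:2,340].tolist())
print("hs end",(plane(c,[(257,120),(390,119)],o["tool_pos"][2]-.0197+.036)-o["tool_pos"][:2])@T*1000)
E
```

```text
[(np.int64(287), 32), (np.int64(287), 56), (np.int64(288), 80), (np.int64(289), 104)] [(np.int64(392), 32), (np.int64(391), 56), (np.int64(390), 80), (np.int64(388), 104)]
-73.03001 [0.4941 0.0591]
-73.459724 [0.5664 0.0779]
tool-frame mm: left [[122.0322 -25.7546]
 [100.425  -26.318 ]
 [ 77.9263 -26.1977]] right [[122.2664  48.7617]
 [100.6068  49.1518]
 [ 78.0509  48.1335]]
stop inner [[127.6094 -24.3458]
 [126.8859  11.4351]
 [126.5714  47.3744]]
col [[97, 140, 171], [99, 142, 172], [97, 139, 171], [96, 138, 167], [93, 133, 164], [84, 123, 150], [73, 107, 136], [66, 101, 137], [56, 94, 136], [63, 104, 149], [59, 101, 149], [58, 100, 148]]
hs end [[ 73.7379 -22.6001]
 [ 74.0541  21.4922]]
```

Emit:
servo_tool([
  [[0.02,0.006,0.0,0],[0.04,0.011,0.015,0],[0.043,0.0113,0.04,0],[0.043,0.0113,0.065,0],[0.043,0.0113,0.085,0],[0.043,0.0113,0.097,0],[0.043,0.0113,0.104,0],[0.043,0.0113,0.107,0],[0.043,0.0113,0.108,0],[0.043,0.0113,0.1085,0],[0.043,0.0113,0.1085,0],[0.043,0.0113,0.1085,0]],
])

```text
t: 25.15
tool_pos: [0.5485, 0.0092, 0.0348]
tool_rot: [[-0.289, 0.957, 0.001], [0.957, 0.289, -0.0], [-0.0, 0.001, -1.0]]
contact_force: [0.3, 0.1, -3.4]
width: 0.526
finger_force: 62.2
```

Emit:
servo_tool([
  [[0.001,0,0.001,0],[0.002,0,0.002,0],[0.002,-0.0005,0.003,0],[0.002,-0.0005,0.0035,0],[0.002,-0.0005,0.004,0],[0.002,-0.0005,0.004,0],[0.002,-0.0005,0.004,0]],
])

```text
t: 25.85
tool_pos: [0.5471, 0.0109, 0.0303]
tool_rot: [[-0.289, 0.957, -0.0], [0.957, 0.289, -0.0], [-0.0, -0.0, -1.0]]
contact_force: [0.0, 0.5, -2.7]
width: 0.525
finger_force: 62.2
```

Emit:
servo_tool([
  [[0,0,0.0003,0],[0,0,0.0006,0],[0,0,0.0009,0],[0,0,0.0012,0],[0,0,0.0012,0]],
])

```text
t: 26.35
tool_pos: [0.5472, 0.0109, 0.0297]
tool_rot: [[-0.289, 0.957, 0.0], [0.957, 0.289, -0.0], [-0.0, 0.0, -1.0]]
contact_force: [-2.9, 0.4, 4.1]
width: 0.528
finger_force: 63.2
```

Emit:
servo_tool([
  [[0,0,-0.0006,0],[0,0,-0.0006,0],[0,0,-0.0006,0],[0,0,-0.0006,0],[0,0,-0.0006,0],[0,0,-0.015,0],[0,0,-0.05,0],[0,0,-0.09,0],[0,0,-0.13,0],[0,0,-0.17,0],[0,0,-0.19,0],[0,0,-0.19,0]],
], jaw=0.0854)

```text
t: 27.55
tool_pos: [0.5487, 0.011, 0.2224]
tool_rot: [[-0.289, 0.957, 0.006], [0.957, 0.289, 0.0], [-0.002, 0.005, -1.0]]
contact_force: [-0.4, 0.1, 0.1]
width: 1.005
finger_force: 0.0
```

```bash
python3 - <<'E'
from h import *
o,im,c=shot("wrist","w5"); print(o["tool_pos"],o["tool_rot"],o["contact_force"],o["width"])
E
```

```text
[0.5487 0.011  0.2224] [[-0.2891  0.9573  0.0056]
 [ 0.9573  0.2891  0.    ]
 [-0.0016  0.0054 -1.    ]] [-0.3646  0.1343  0.1229] 1.0054355933852552
```

View pics/w5.png

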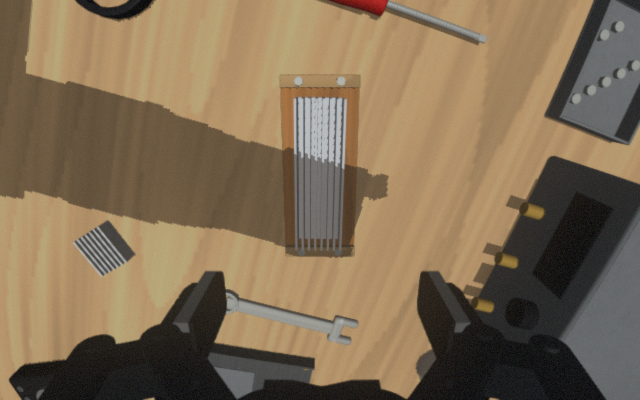

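```bash
python3 - <<'E'
from h import *
o=status.get_obs(); c=cam("wrist",o); T=np.array(o["tool_rot"])[:2,:2]
g=lambda l,z:(plane(c,l,z)-o["tool_pos"][:2])@T*1000
print("hs",g([(293,98),(347,98),(345,251),(295,251)],.046)); print("stop outer",g([(280,75),(360,74)],.016),g([(284,257),(354,257)],.016))
print("stop inner far",g([(281,88),(359,87)],.016))
E
```

```text
hs [[ 74.6392 -25.2938]
 [ 74.6032  21.1512]
 [-71.4564  22.5304]
 [-71.374  -27.2198]]
stop outer [[ 94.4497 -39.2101]
 [ 95.2865  35.015 ]] [[-94.0216 -42.0519]
 [-94.1465  34.9785]]
stop inner far [[ 82.8171 -38.6636]
 [ 83.6659  34.4284]]
```

Emit:
servo_tool([
  [[0.03,0.0056,0,-6],[0.07,0.013,0,-13],[0.11,0.0206,0,-20],[0.15,0.028,0,-27],[0.19,0.0356,0,-35],[0.23,0.043,0,-43],[0.27,0.0506,0,-51],[0.31,0.058,0,-59],[0.35,0.0656,0,-67],[0.38,0.071,0,-75],[0.3937,0.0738,0,-79.4],[0.3937,0.0738,0,-79.4]],
])

```text
t: 28.8
tool_pos: [0.5029, 0.4108, 0.2166]
tool_rot: [[-0.994, -0.112, -0.002], [-0.112, 0.994, -0.002], [0.003, -0.001, -1.0]]
contact_force: [0.2, -0.9, 0.1]
width: 0.999
finger_force: 0.0
```

```bash
python3 - <<'E'
from h import *
o,im,c=shot("wrist","w6"); print(o["tool_pos"],o["tool_rot"])
hsv=cv2.cvtColor(im,cv2.COLOR_BGR2HSV)
br=cv2.inRange(hsv,(12,110,40),(28,255,255))
exp=proj(c,[(.5055,.4093,.109),(.4737,.3031,.093)]); print(exp)
x,y=exp[0].astype(int); sub=im[y-30:y+30,x-30:x+30]; h=cv2.cvtColor(sub,cv2.COLOR_BGR2HSV)
k=cv2.inRange(h,(10,90,30),(30,255,255)); n,_,st,ce=cv2.connectedComponentsWithStats(k)
for s,q in zip(st[1:],ce[1:]):
    if s[4]>15: print(q+[x-30,y-30],s[4],plane(c,[q+[x-30,y-30]],.109)*1000)
E
```

```text
[0.5029 0.4108 0.2166] [[-0.9937 -0.1119 -0.0025]
 [-0.1119  0.9937 -0.0018]
 [ 0.0026 -0.0015 -1.    ]]
[[319.4575 210.5183]
 [185.0012 149.3399]]
[305.8662 209.5493] 142 [[505.8669 399.1649]]
[332.5957 210.3404] 141 [[504.2679 419.0069]]
[298.4481 235.3989] 183 [[527.4315 395.5514]]
```

Emit:
servo_tool([
  [[-0.002,-0.001,0.02,0],[-0.002,-0.001,0.045,0],[-0.002,-0.001,0.07,0],[-0.002,-0.001,0.095,0],[-0.002,-0.001,0.12,0],[-0.002,-0.001,0.138,0],[-0.002,-0.001,0.149,0],[-0.002,-0.001,0.155,0],[-0.002,-0.001,0.156,0],[-0.002,-0.001,0.156,0]],
])

```text
t: 29.85
tool_pos: [0.5064, 0.4084, 0.0637]
tool_rot: [[-0.994, -0.107, 0.001], [-0.107, 0.994, 0.0], [-0.001, 0.0, -1.0]]
contact_force: [0.5, -1.0, 0.8]
width: 1.003
finger_force: 0.0
```

Emit:
servo_tool([
  [[0,0,0,0],[0,0,0,0],[0,0,0,0],[0,0,0,0],[0,0,0,0],[0,0,0,0],[0,0,0,0],[0,0,0,0]],
], jaw=0.03)

```text
t: 30.65
tool_pos: [0.5064, 0.4087, 0.064]
tool_rot: [[-0.994, -0.108, 0.001], [-0.108, 0.994, 0.001], [-0.001, 0.001, -1.0]]
contact_force: [-1.6, -0.2, 6.0]
width: 0.574
finger_force: 61.3
```

Emit:
servo_tool([
  [[0,0,-0.02,0],[0,0,-0.055,0],[0,0,-0.095,0],[0,0,-0.125,0],[0.0017,-0.02,-0.14,0],[0.005,-0.06,-0.14,0],[0.0087,-0.105,-0.14,0],[0.0124,-0.15,-0.14,0],[0.0161,-0.195,-0.14,0],[0.0198,-0.24,-0.14,0],[0.0235,-0.285,-0.14,0],[0.0273,-0.33,-0.14,0]],
])

```text
t: 31.85
tool_pos: [0.5135, 0.075, 0.2025]
tool_rot: [[-0.994, -0.108, -0.001], [-0.108, 0.994, -0.0], [0.001, -0.0, -1.0]]
contact_force: [1.0, -0.3, -2.8]
width: 0.57
finger_force: 62.9
```

Emit:
servo_tool([
  [[0.0037,-0.045,0,0],[0.0074,-0.09,0,0],[0.0111,-0.135,0,0],[0.0149,-0.18,0,0],[0.0186,-0.225,0,0],[0.0223,-0.27,0,0],[0.026,-0.315,0,0],[0.0298,-0.36,0,0],[0.0335,-0.405,0,0],[0.0368,-0.445,0,0],[0.039,-0.472,0,0],[0.04,-0.485,0,0]],
])

```text
t: 33.05
tool_pos: [0.5258, -0.4116, 0.2017]
tool_rot: [[-0.994, -0.106, -0.002], [-0.106, 0.994, 0.001], [0.002, 0.001, -1.0]]
contact_force: [0.4, 0.2, -2.4]
width: 0.572
finger_force: 63.0
```

Emit:
servo_tool([
  [[0,0,0.02,0],[0,0,0.05,0],[0,0,0.08,0],[0,0,0.105,0],[0,0,0.12,0],[0,0,0.128,0],[0,0,0.131,0],[0,0,0.132,0],[0,0,0.132,0],[0,0,0.132,0]],
])

```text
t: 34.05
tool_pos: [0.5276, -0.4094, 0.0721]
tool_rot: [[-0.994, -0.108, 0.001], [-0.108, 0.994, -0.001], [-0.001, -0.001, -1.0]]
contact_force: [0.4, -0.1, -3.1]
width: 0.577
finger_force: 62.9
```

Emit:
servo_tool([
  [[0,0,0.002,0],[0,0,0.004,0],[0,0,0.0055,0],[0,0,0.0065,0],[0,0,0.0065,0],[0,0,0.0065,0]],
])

```text
t: 34.65
tool_pos: [0.5272, -0.4091, 0.065]
tool_rot: [[-0.994, -0.108, 0.0], [-0.108, 0.994, -0.0], [-0.0, -0.0, -1.0]]
contact_force: [-1.8, 1.9, 3.1]
width: 0.571
finger_force: 63.2
```

Emit:
servo_tool([
  [[0,0,-0.0006,0],[0,0,-0.0006,0],[0,0,-0.0006,0],[0,0,-0.0006,0],[0,0,-0.0006,0],[0,0,-0.02,0],[0,0,-0.06,0],[0,0,-0.1,0],[0,0,-0.14,0],[0,0,-0.165,0],[0,0,-0.17,0],[0,0,-0.17,0]],
], jaw=0.0854)

```text
t: 35.85
tool_pos: [0.5275, -0.4093, 0.2353]
tool_rot: [[-0.994, -0.108, 0.001], [-0.108, 0.994, -0.001], [-0.001, -0.001, -1.0]]
contact_force: [0.4, -0.4, -0.5]
width: 1.001
finger_force: 0.0
```

Emit:
servo_tool([
  [[-0.001,0.03,0,0],[-0.0023,0.07,0,0],[-0.0038,0.115,0,0],[-0.0053,0.16,0,0],[-0.0068,0.205,0,0],[-0.0083,0.25,0,0],[-0.0098,0.295,0,0],[-0.0113,0.34,0,0],[-0.0128,0.385,0,0],[-0.0143,0.43,0,0],[-0.0158,0.475,0,0],[-0.0173,0.52,0,0]],
])

```text
t: 37.05
tool_pos: [0.4869, 0.1113, 0.2329]
tool_rot: [[-0.994, -0.108, -0.002], [-0.108, 0.994, -0.001], [0.002, -0.0, -1.0]]
contact_force: [0.4, -0.1, -0.1]
width: 0.999
finger_force: 0.0
```

Emit:
servo_tool([
  [[-0.0015,0.045,0,0],[-0.003,0.09,0,-1.5],[-0.0045,0.135,0,-1.5],[-0.006,0.175,0,-1.5],[-0.0064,0.1937,0,-1.5],[-0.0064,0.1937,0,-1.5],[-0.0064,0.1937,0,-1.5]],
])

```text
t: 37.75
tool_pos: [0.4732, 0.3023, 0.2334]
tool_rot: [[-0.991, -0.135, -0.002], [-0.135, 0.991, -0.002], [0.002, -0.001, -1.0]]
contact_force: [1.1, -0.2, -0.1]
width: 1.003
finger_force: 0.0
```

```bash
python3 - <<'E'
from h import *
o,im,c=shot("wrist","w7"); print(o["tool_pos"],o["tool_rot"],proj(c,[(.4737,.3031,.093)]))
im2=optics.read_camera("scene")
cv2.imwrite("pics/v7.png",np.hstack([im[90:320,160:480],cv2.resize(im2[140:260,150:350],(380,230))]))
E
```

```text
[0.4732 0.3023 0.2334] [[-0.9909 -0.1347 -0.0018]
 [-0.1347  0.9909 -0.0017]
 [ 0.002  -0.0015 -1.    ]] [[322.5935 194.929 ]]
```

View pics/v7.png

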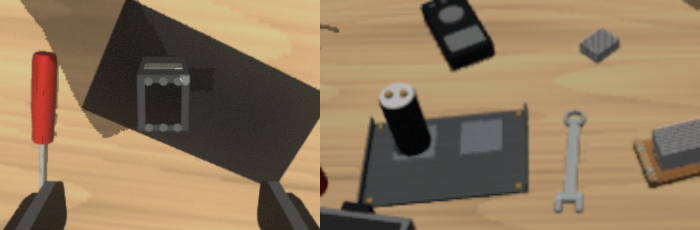

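The capacitor stands on its seat. The relay sits on the mat, square to the tool, with its top at about (322,190) in the wrist picture as predicted.

Emit:
servo_tool([
  [[-0.0005,0.0005,0.03,0],[-0.0005,0.0005,0.065,0],[-0.0005,0.0005,0.1,0],[-0.0005,0.0005,0.13,0],[-0.0005,0.0005,0.152,0],[-0.0005,0.0005,0.165,0],[-0.0005,0.0005,0.171,0],[-0.0005,0.0005,0.174,0],[-0.0005,0.0005,0.174,0],[-0.0005,0.0005,0.174,0]],
])

```text
t: 38.85
tool_pos: [0.4746, 0.3036, 0.0614]
tool_rot: [[-0.991, -0.134, 0.001], [-0.134, 0.991, 0.001], [-0.001, 0.0, -1.0]]
contact_force: [-0.2, 0.3, 0.1]
width: 1.003
finger_force: 0.0
```

Emit:
servo_tool([
  [[0,0,0,0],[0,0,0,0],[0,0,0,0],[0,0,0,0],[0,0,0,0],[0,0,0,0],[0,0,0,0],[0,0,0,0]],
], jaw=0.03)

```text
t: 39.65
tool_pos: [0.4743, 0.3037, 0.061]
tool_rot: [[-0.991, -0.134, 0.001], [-0.134, 0.991, 0.0], [-0.001, 0.0, -1.0]]
contact_force: [-0.0, -0.7, 5.9]
width: 0.509
finger_force: 61.7
```

Emit:
servo_tool([
  [[0,0,-0.02,0],[0,0,-0.055,0],[0,0,-0.095,0],[0,0,-0.125,0],[0.0013,-0.02,-0.14,0],[0.0039,-0.06,-0.14,0],[0.0069,-0.105,-0.14,0],[0.0098,-0.15,-0.14,0],[0.0128,-0.195,-0.14,0],[0.0157,-0.24,-0.14,0],[0.0187,-0.285,-0.14,0],[0.0216,-0.33,-0.14,0]],
])

```text
t: 40.85
tool_pos: [0.4964, -0.028, 0.2003]
tool_rot: [[-0.991, -0.134, -0.001], [-0.134, 0.991, 0.0], [0.001, 0.0, -1.0]]
contact_force: [1.2, -0.3, -1.8]
width: 0.505
finger_force: 61.8
```

Emit:
servo_tool([
  [[0.003,-0.045,0,0.5],[0.0059,-0.09,0,1],[0.0089,-0.135,0,1.5],[0.0118,-0.18,0,1.5],[0.0148,-0.225,0,1.5],[0.017,-0.26,0,1.5],[0.0184,-0.28,0,1.5],[0.0189,-0.2878,0,1.5],[0.0189,-0.2878,0.02,1.5],[0.0189,-0.2878,0.05,1.5],[0.0189,-0.2878,0.08,1.5],[0.0189,-0.2878,0.105,1.5]],
])

```text
t: 42.05
tool_pos: [0.5164, -0.3124, 0.0941]
tool_rot: [[-0.994, -0.109, -0.001], [-0.109, 0.994, 0.001], [0.001, 0.001, -1.0]]
contact_force: [-0.2, 0.6, -2.0]
width: 0.509
finger_force: 61.9
```

Emit:
servo_tool([
  [[0,0,0.012,0],[0,0,0.02,0],[0,0,0.026,0],[0,0,0.029,0],[0,0,0.029,0],[0,0,0.029,0]],
])

```text
t: 42.65
tool_pos: [0.5171, -0.3143, 0.0674]
tool_rot: [[-0.994, -0.108, 0.001], [-0.108, 0.994, -0.001], [-0.001, -0.001, -1.0]]
contact_force: [0.7, -0.3, -1.5]
width: 0.507
finger_force: 61.9
```

Emit:
servo_tool([
  [[0,0,0.0015,0],[0,0,0.003,0],[0,0,0.004,0],[0,0,0.005,0],[0,0,0.005,0],[0,0,0.005,0]],
])

```text
t: 43.25
tool_pos: [0.5168, -0.3142, 0.0621]
tool_rot: [[-0.994, -0.108, 0.0], [-0.108, 0.994, -0.0], [-0.0, -0.0, -1.0]]
contact_force: [-1.1, 1.0, 4.7]
width: 0.509
finger_force: 62.4
```

Contact is gentle, so I release and retreat to look.

Emit:
servo_tool([
  [[0,0,-0.0006,0],[0,0,-0.0006,0],[0,0,-0.0006,0],[0,0,-0.0006,0],[0,0,-0.0006,0],[0,0,-0.02,0],[0,0,-0.06,0],[0,0,-0.1,0],[0,0,-0.14,0],[0.02,0,-0.18,0],[0.025,0,-0.2,0],[0.025,0,-0.2,0]],
], jaw=0.0854)

```text
t: 44.45
tool_pos: [0.4924, -0.3176, 0.2653]
tool_rot: [[-0.994, -0.108, 0.005], [-0.108, 0.994, -0.003], [-0.004, -0.004, -1.0]]
contact_force: [0.5, -0.4, -0.5]
width: 1.0
finger_force: 0.0
```

Emit:
servo_tool([
  [[0,-0.02,0,0],[0,-0.04,0,0],[0,-0.045,0,0],[0,-0.045,0,0],[0,-0.045,0,0]],
])

```text
t: 44.95
tool_pos: [0.4966, -0.3609, 0.2609]
tool_rot: [[-0.994, -0.108, -0.001], [-0.108, 0.994, 0.001], [0.001, 0.001, -1.0]]
contact_force: [-0.0, -0.4, 0.1]
width: 0.999
finger_force: 0.0
```

```bash
python3 - <<'E'
from h import *
o,im,c=shot("wrist","w8"); print(o["tool_pos"],o["tool_rot"],proj(c,[(.526,-.408,.109),(.516,-.314,.094)])); im2=optics.read_camera("scene")
cv2.imwrite("pics/v8.png",np.vstack([np.hstack([cv2.resize(im[130:280,210:430],(500,341)),cv2.copyMakeBorder(cv2.resize(im2[140:260,150:420],(300,133)),0,208,0,0,0)])]))
E
```

```text
[ 0.4966 -0.3609  0.2609] [[-0.9941 -0.1081 -0.001 ]
 [-0.1081  0.9941  0.0009]
 [ 0.0009  0.001  -1.    ]] [[265.1913 216.0998]
 [369.2369 210.4006]]
```

View pics/v8.png

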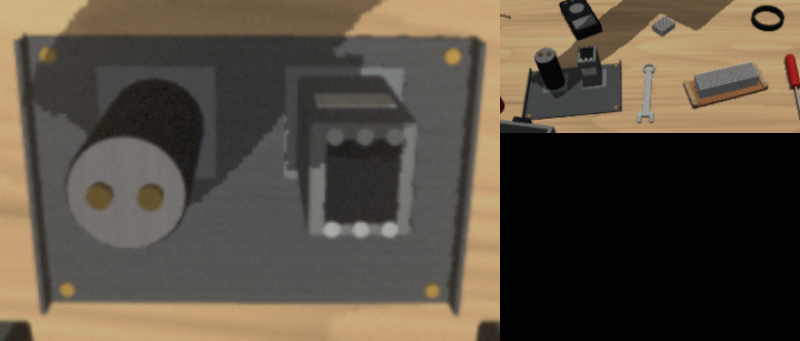

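The relay stands square on its seat with its top at about (370,210), and the capacitor stands on its seat with its top at about (266,215), both as predicted. The heat sink lies flat in the cradle.

```bash
python3 -c "from workcell import job; print(job.job_done())"
```

```text
the job is handed in; nothing more can be done
None
```

The job is done and handed in at about 45 s of robot time: the heat sink lies flat between the cradle's end stops, in line with it, and the capacitor and relay are back upright on their starting seats, the relay square to the chassis.

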